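# Press the capping lever through the guard window

## Task

On the bench-top vial capping press, push the shutter on top of the guard fully aside with the fingertips, from its window side and without pinching it. Then reach down through the open guard window, without touching the guard, press the lever fully down and keep holding it down: the program finishes while the fingers still hold the lever down. Grasp nothing, and leave the vials and jars standing where they are.

Things in the scene. Friction and masses are not known exactly. Their poses are not given: they have to be found in the camera images.
- press: The fixed capping press: a grey base plate, 250 x 290 x 10 mm, carrying a box-like sheet-metal guard whose flat roof stands 132 mm above the bench. Origin on the bench surface 145 mm from either y end of the plate, 145 mm from its front edge (-x end) and 105 mm from its rear edge. Press axes: +x away from its open apron (roughly away from the robot), +y along its length towards the side where the shutter opens, z up.
- guard: The guard, which must not be touched: roof plate 4 mm thick, 190 mm along press x (from -85 to +105) and 280 mm along press y (-140 to +140), its top 132 mm above the bench; corner posts and side skirts below it; two low aluminium rails on the roof, along press y, at press x = -61 and +61 mm (8 mm wide, 6 mm high), and a stop bar 9 mm high at the +y end. Its origin and axes are those of the press.
- window (a point): Centre of the rectangular window in the guard roof, at the height of the roof's top. The window measures 100 mm along press x and 110 mm along press y. It lies 60 mm to the -y side of the press origin.
- shutter (a joint): Sliding of the shutter, in m, along press +y. 0 = window fully covered, 0.120 = fully aside at its stop, window fully clear. It starts nearly closed, slides with about 1.5 N of friction and stays where it is left. It is a captive flat aluminium plate, 110 x 128 x 3 mm, lying on the guard roof, with a dark upright rib across its +y end.
- push_face (a point): Centre of the flat upright face of the shutter's rib that looks towards the window (to press -y): push here, towards press +y. The face is 84 mm long along press x; it rises from the plate's top 12 mm below this point to 12 mm above it. The rib is 8 mm thick there, backed by the rear block. It moves with the shutter; with the shutter at 0 it lies 48 mm to the +y side of the window centre. When the shutter is fully aside it lies 168 mm from the window centre.
- shutter_rear: Lower block (84 x 11 x 16 mm, dark) on the back, +y side, of the shutter's rib. It moves with the shutter. Not to be touched: the shutter is pushed from the other side, not pinched or pulled. Origin: point of the shutter plate's underside at the plate's middle, 48 mm to the -y side of push_face.
- lever (a joint): Turning of the sprung lever, in rad: 0 = up, as it rests; 0.30 = fully down on its stop. Its pivot lies level along press y, 85 mm behind (press +x of) the pad centre. It springs back when let go; pressing at the pad takes about 3 to 4 N at first and 7 to 9 N just before the stop.
- lever_pad (a point): Centre of the top of the lever's ribbed pad, a dark plate 46 mm (press x) by 60 mm (press y), 10 mm thick. With the lever up it is right below the window centre, level, 20 mm below the roof's top (112 mm above the bench). Fully down it is 25 mm lower and slopes by 0.30 rad down towards press -x. The shutter hides it until pushed aside. x, y, z axes as the press while up.
- cap_vial_a: Glass vial with black cap, 22 mm diameter, 45 mm high, loose on the base plate's apron in front of the guard. Origin at the centre of its underside. Leave alone.
- cap_vial_b: A second such vial on the apron, same size and origin. Leave alone.
- white_pot: White plastic pot with lid, 40 mm diameter, 57 mm high, loose on the apron. Origin at the centre of its underside. Leave alone.
- phial: Small brown bottle with black cap, 44 mm diameter, 91 mm high, loose at the back of the bench. Origin at the centre of its underside. Leave alone.
- white_jar: White lidded jar, 76 mm diameter, 88 mm high, loose at the back of the bench. Origin at the centre of its underside. Leave alone.
- red_jar: Red lidded jar, 68 mm diameter, 103 mm high, loose at the back of the bench. Origin at the centre of its underside. Leave alone.

How it is judged:
By the outcome, as a careful person would: the job done as asked, in the order asked, and still so for the second after the job is handed in, while the arm keeps its last pose, push and grip.
It also fails if it takes over 40 s, if anything falls off the work surface, if the arm or the gripper's body presses on something with over 40 N, if the wrist force passes 120 N, or if a joint passes its speed limit or range.

## Robot

A 6-joint arm with a two-finger parallel gripper is mounted at the origin on a cart in front of the work surface, level with it; the furniture and walls round the work are solid. World frame = base frame: x ahead of the robot, y to its left, z up, the work surface at z = 0. Lengths are in m, angles in rad, forces in N, time in s.
With the tool pointing down it reaches from about 0.25 to 0.775 m from the base axis. Payload 4 kg.
Tool frame: the origin (TCP) lies midway between the tips of the shut fingers; the grasp point (between the pads) lies 19 mm behind it (robot.tcp_to_grasp is the distance from the TCP to the grasp point, in m); x points along the fingers, y is the direction in which the jaws open and shut, and the axes are right-handed (so a half turn about x gives the same grasp; the last joint's range is limited). The gripper opens to 94 mm and grips with 3 to 60 N. Pads are 16 mm wide; open, the fingers measure 119 mm over their backs; the gripper's body (75 mm by 177 mm) begins 78 mm behind the grasp point.
Start: joints at [1.175, 0.087, 1.371, -0, 1.684, -0.103], TCP at [0.159, 0.527, 0.167] pointing down, gripper open.
Joint ranges: [-3.1, 3.1], [-0.76, 2.03], [0.27, 2.55], [-1.08, 4.22], [0.17, 2.65], [-2.57, 2.57]. Speed limits (rad/s): [2.79, 2.79, 3.14, 3.14, 3.14, 3.14].

## Interface

Orientations are given as [roll, pitch, yaw] about the fixed x, y, z axes, in that order (R = Rz(yaw) Ry(pitch) Rx(roll)).
In Python, from bench import robot gives the robot as it stands.
- The arm moves only by the tool send_rows, never from a script. Its argument "increments" is a list of rows, each a list of 5 numbers: the opening, from -1 (shut) to 1 (fully open), so that 0 is half open, then the shift along the tool's x, y, z in m, then the turn about the tool's x in rad. In form: [[hand, tx, ty, tz, roll], ...]. A call has 1 to 5 rows; each row is the pose to reach, as a shift and turn from the pose commanded when the call began, along the tool's axes at that moment; what a row does not reach only later rows make up. A row lasts 1/12 s, in which the tool goes at most 41.7 mm and 7.16 degrees, less where a joint would pass 70% of its speed; a pose out of reach is approached as far as the arm can. A call with a gripper value outside its range is refused whole. The fingers move at their own pace and stop on an object; the grip force is fixed at half the most. Time passes only in rows, so rows that repeat a pose let the fingers close. It gives the time, the measured TCP pose, the force and the opening at its end, in the units of the state.
- robot.get_obs(): the state, without advancing time (a new reading comes with each control period).
- robot.snapshot(name): name is "scene" or "top" or "wrist"; returns a dict with "image" (420x560x3 uint8, red, green, blue), "intrinsics" (3x3 intrinsics, pixels), "world_from_camera" (4x4, takes a point from camera to world coordinates). Camera axes: x right, y down, z forward; pixel columns grow to the right and rows downward; lengths in m; the calibration is good to about 2 mm. A picture is of the moment at which its call begins. There is no depth.
- robot.close_job(): hands the job in, once; it reports no verdict.
The state is a dict: "time": time; "joint_positions": joint angles; "qvel": joint speeds; "joint_torque": joint torques, N m; "tool_pos": TCP position; "ee_rot": TCP orientation; "wrist_force": force on the tool from outside, world axes, zero at the start; "wrist_torque": the same for the moment, N m; "width": finger opening in m.
Only numpy, scipy, OpenCV 4.12 (cv2) and the standard library are available. Lean on these libraries where they do the work, as an engineer would, in place of code of your own. Each camera call takes 0.05 s, during which the arm holds its last target.

## Working session

There is one attempt and no reset: what is moved stays moved. The work goes in short steps, Python scripts to look and compute and a tool call to move; the robot and the scene stay as the last step left them, time stands still between calls to the robot, and variables do not carry over. Pictures are saved under pics/ and viewed, and the job is handed in when it is done.

Besides the shell and the picture viewer there is one more tool, called after "Request:" as name(argument=value, ...), one argument or row to a line, values as JSON. send_rows: Moves the arm, as the interface text tells. Its arguments: {"type":"object","properties":{"increments":{"type":"array"}},"required":["increments"]}

```bash
mkdir -p pics; cat > h.py <<'E'
import numpy as np, cv2
from bench import robot
def snap(n,f):
    s=robot.snapshot(n); cv2.imwrite(f,s["image"][:,:,::-1]); return s
def ray(s,u,v,z):
    K=np.array(s["intrinsics"]);T=np.array(s["world_from_camera"])
    d=T[:3,:3]@np.linalg.solve(K,[u,v,1.]);o=T[:3,3]
    return o+d*(z-o[2])/d[2]
def proj(s,p):
    K=np.array(s["intrinsics"]);T=np.array(s["world_from_camera"])
    c=K@(T[:3,:3].T@(np.array(p)-T[:3,3])); return c[:2]/c[2]
E
python3 - <<'E'
from h import *
for n in ["scene","top","wrist"]:
    s=snap(n,f"pics/{n}0.png"); print(n,np.round(s["world_from_camera"],3).tolist())
o=robot.get_obs(); print({k:np.round(v,3).tolist() for k,v in o.items()})
E
```

```text
scene [[0.983, -0.124, 0.133, 0.369], [-0.182, -0.625, 0.759, -0.977], [-0.011, -0.77, -0.638, 0.831], [0.0, 0.0, 0.0, 1.0]]
top [[-0.027, -0.987, 0.159, 0.27], [-1.0, 0.027, -0.002, -0.119], [-0.002, -0.159, -0.987, 1.62], [0.0, 0.0, 0.0, 1.0]]
wrist [[0.288, 0.927, 0.241, 0.088], [0.958, -0.278, -0.074, 0.548], [-0.001, 0.252, -0.968, 0.383], [0.0, 0.0, 0.0, 1.0]]
{'time': 0.15, 'joint_positions': [1.175, 0.088, 1.372, -0.0, 1.684, -0.103], 'qvel': [-0.001, -0.001, -0.005, -0.0, -0.003, 0.001], 'joint_torque': [0.001, -34.064, -30.279, 0.072, 0.031, -0.0], 'tool_pos': [0.159, 0.526, 0.166], 'ee_rot': [-1.667, 1.569, -1.96], 'wrist_force': [-0.722, 0.027, 0.058], 'wrist_torque': [0.021, 0.011, -0.016], 'width': 0.094}
```

View pics/top0.png

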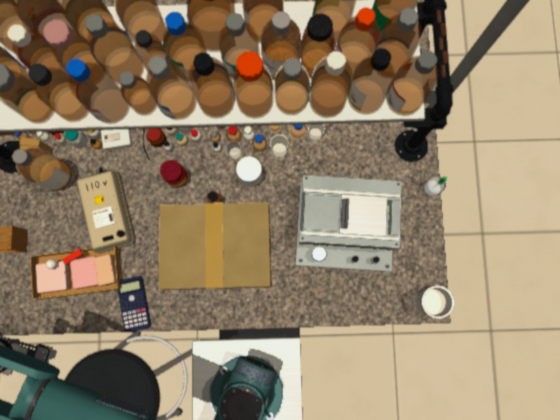

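View pics/scene0.png

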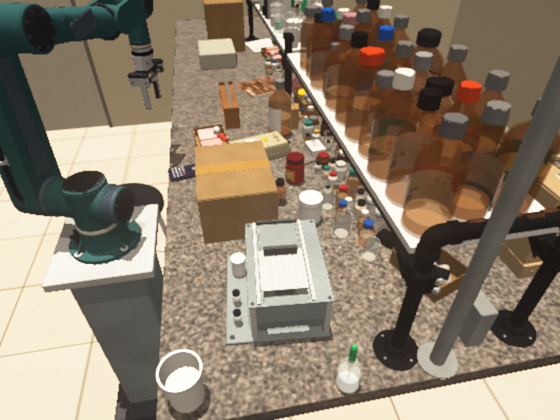

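View pics/wrist0.png

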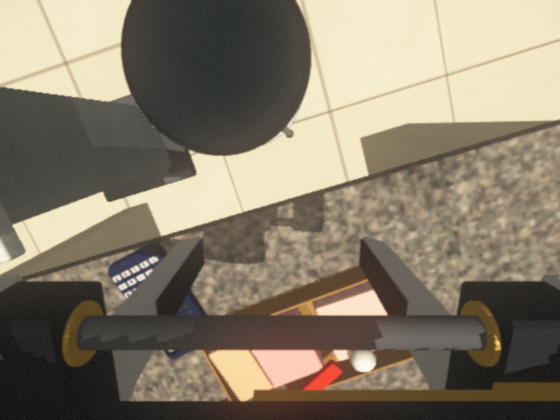

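```bash
python3 - <<'E'
import cv2
a=cv2.imread("pics/top0.png")[165:280,285:415]; cv2.imwrite("pics/t1.png",cv2.resize(a,None,fx=6,fy=5.0,interpolation=2) if 0 else cv2.resize(a,None,fx=5,fy=5,interpolation=2))
a=cv2.imread("pics/scene0.png")[205:350,215:345]; cv2.imwrite("pics/s1.png",cv2.resize(a,None,fx=4,fy=4,interpolation=2))
E
```

```text
(no output)
```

View pics/t1.png

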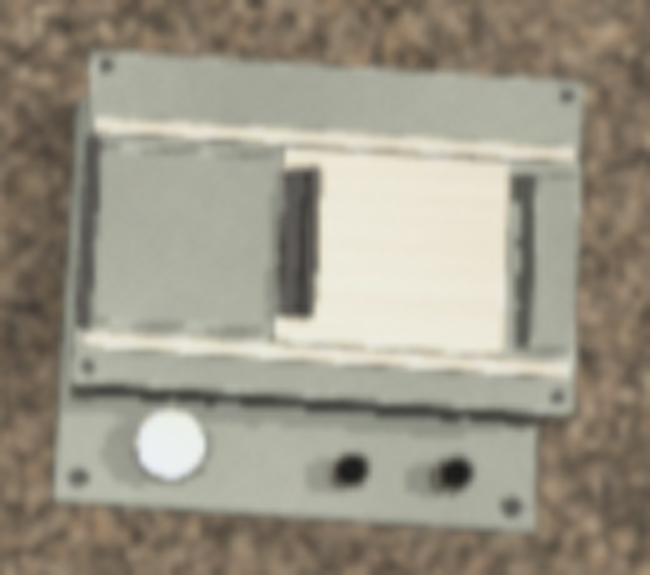

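View pics/s1.png

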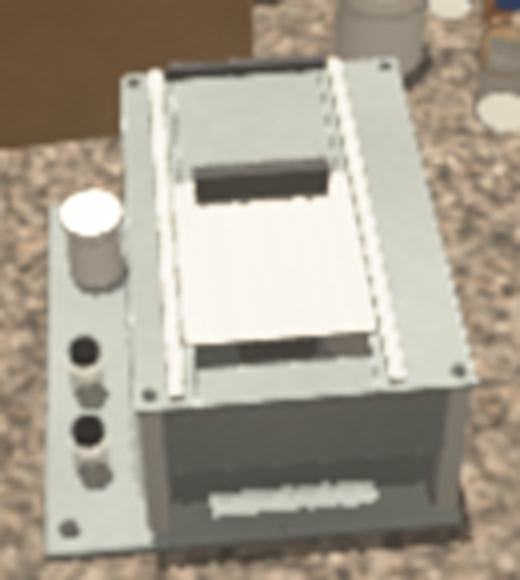

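```bash
cat > m.py <<'E'
from h import *
s=robot.snapshot("top"); s2=robot.snapshot("scene")
t=lambda x,y:(285+(x+.5)/5-.5,165+(y+.5)/5-.5)
c=lambda x,y:(215+(x+.5)/4-.5,205+(y+.5)/4-.5)
A=np.array([ray(s,*t(*p),.132) for p in [(91,52),(582,82),(574,415),(75,385)]])
B=np.array([ray(s2,*c(*p),.132) for p in [(122,75),(402,60),(475,382),(140,410)]])
# order top: (+x+y),(+x-y),(-x-y),(-x+y) ; scene: (-x,+y),(+x,+y),(+x,-y),(-x,-y)
B=B[[1,2,3,0]]
L=np.array([[.105,.14],[.105,-.14],[-.085,-.14],[-.085,.14]])
def fit(P):
    a=P[:,:2];ca,cl=a.mean(0),L.mean(0)
    H=(L-cl).T@(a-ca);th=np.arctan2(H[0,1]-H[1,0],H[0,0]+H[1,1])
    R=np.array([[np.cos(th),-np.sin(th)],[np.sin(th),np.cos(th)]])
    o=ca-R@cl; print("th",th,"o",o,"res mm",np.round((a-(L@R.T+o))*1e3,1).tolist()); return th,o
print(A.round(4).tolist());print(B.round(4).tolist())
fit(A);fit(B);th,o=fit((A+B)/2)
# checks
R=np.array([[np.cos(th),-np.sin(th)],[np.sin(th),np.cos(th)]])
pr=lambda P:((P[:2]-o)@R*1e3).round(1)
for n,p,z in [("winright top",(534,180),.132),("winright bot",(524,348),.132),("ribtop R-top",(320,170),.159),("ribtop R-bot",(312,316),.159),("plate rightedge",(506,260),.135)]:
    print(n,pr(ray(s,*t(*p),z)))
for n,p,z in [("rib top -y edge",(196,172),.159),("",(328,164),.159),("plate edge",(190,342),.135),("",(372,332),.135)]:
    print(n,pr(ray(s2,*c(*p),z)))
E
python3 m.py
```

```text
[[0.6093, -0.1797, 0.132], [0.5842, -0.4578, 0.132], [0.3952, -0.4416, 0.132], [0.4196, -0.1645, 0.132]]
[[0.614, -0.185, 0.132], [0.5834, -0.4588, 0.132], [0.3995, -0.4424, 0.132], [0.4234, -0.1633, 0.132]]
th -0.08707939080314064 o [ 0.49209412 -0.31002207] res mm [[0.5, -0.0], [-0.4, 0.8], [-0.1, 0.5], [-0.0, -1.4]]
th -0.09923839374546595 o [ 0.49511971 -0.3113779 ] res mm [[0.5, -2.5], [-2.3, 2.3], [2.8, -0.2], [-1.0, 0.4]]
th -0.09314371728729164 o [ 0.49360672 -0.31070012] res mm [[0.5, -1.3], [-1.3, 1.6], [1.4, 0.2], [-0.5, -0.5]]
winright top [  45.5 -112.7]
winright bot [ -50.2 -110.4]
ribtop R-top [38.2 11. ]
ribtop R-bot [-43.6  11.6]
plate rightedge [ -1.6 -98.1]
rib top -y edge [-40.3  13.6]
 [40.5 12.4]
plate edge [-51.6 -98. ]
 [  51.5 -101. ]
```

```bash
cat >> h.py <<'E'
from scipy.spatial.transform import Rotation as Ro
TH=-0.090; O=np.array([.4930,-.3103])
RP=np.array([[np.cos(TH),-np.sin(TH)],[np.sin(TH),np.cos(TH)]])
def tip():
    o=robot.get_obs(); R=Ro.from_euler("xyz",o["ee_rot"]).as_matrix(); return o,np.array(o["tool_pos"]),R
def rel(px,py,z):
    o,p,R=tip(); w=np.r_[O+RP@[px,py],z]
    return (R.T@(w-p))*1e3
def st():
    o,p,R=tip(); print("t",round(o["time"],2),"tcp",p.round(4),"press mm",((p[:2]-O)@RP*1e3).round(1),"F",np.round(o["wrist_force"],2),"w",round(o["width"],4))
    print(R.round(3).tolist(),"q",np.round(o["joint_positions"],3))
    y=R[:2,1]; print("tooly angle",np.arctan2(y[1],y[0]), "press x angle",TH)
E
python3 - <<'E'
from h import *
st()
s=robot.snapshot("scene");s2=robot.snapshot("top")
# box: intersect vertical features across two views: top corner near robot-right
def tri(a,b):
    M=[];v=[]
    for S,(x,y) in ((s,a),(s2,b)):
        T=np.array(S["world_from_camera"]);d=T[:3,:3]@np.linalg.solve(np.array(S["intrinsics"]),[x,y,1.]);d/=np.linalg.norm(d)
        P=np.eye(3)-np.outer(d,d);M.append(P);v.append(P@T[:3,3])
    return np.linalg.lstsq(np.vstack(M),np.hstack(v),rcond=None)[0].round(3)
print("box near-right",tri((201,199),(269,288)),"box far right",tri((274,192),(270,205)))
print("shelf front z?",[ray(s2,350,128,z).round(2).tolist() for z in (0,.2,.3)])
o,p,R=tip();print("rel above",rel(0,-5,.30))
E
```

```text
t 0.25 tcp [0.1586 0.5263 0.1665] press mm [-408.2  803.2] F [-0.16 -0.36 -0.62] w 0.0942
[[-0.0, 0.289, 0.957], [-0.001, 0.957, -0.289], [-1.0, -0.001, -0.0]] q [ 1.175  0.088  1.371 -0.     1.684 -0.103]
tooly angle 1.277972163641096 press x angle -0.09
box near-right [ 0.303 -0.077  0.166] box far right [ 0.518 -0.085  0.168]
shelf front z? [[0.79, -0.34, 0.0], [0.72, -0.31, 0.2], [0.69, -0.3, 0.3]]
rel above [ -130.61247881 -5602.23489876  1568.72330472]
```

Request:
send_rows(
  increments=[
    [-1,-0.035,0,0,0.12],
    [-1,-0.07,0,0,0.24],
    [-1,-0.105,0,0,0.36],
    [-1,-0.135,0,0,0.48],
    [-1,-0.135,0,0,0.6],
  ],
)

```text
time: 0.77
tool_pos: [0.1595, 0.5286, 0.3103]
ee_rot: [2.079, 1.557, 1.18]
wrist_force: [-0.1, -1.1, 0.8]
width: 0.0641
```

Request:
send_rows(
  increments=[
    [-1,0,0,0,0.12],
    [-1,0,0,0,0.24],
    [-1,0,0,0,0.36],
    [-1,0,0,0,0.48],
    [-1,0,0,0,0.6],
  ],
)

```text
time: 1.18
tool_pos: [0.1587, 0.5266, 0.3021]
ee_rot: [-1.286, 1.571, -2.785]
wrist_force: [-0.6, 0.6, 0.5]
width: 0.0309
```

Request:
send_rows(
  increments=[
    [-1,0,0,0,0.1],
    [-1,0,0,0,0.168],
    [-1,0,0,0,0.168],
  ],
)

```text
time: 1.43
tool_pos: [0.1588, 0.5266, 0.3021]
ee_rot: [2.381, 1.571, 0.719]
wrist_force: [-0.8, 0.8, 0.7]
width: 0.0105
```

```bash
python3 -c "
from h import *
st(); print(rel(0,-.04,.30))"
```

```text
t 1.43 tcp [0.1588 0.5266 0.3021] press mm [-408.1  803.5] F [-0.76  0.81  0.69] w 0.0105
[[0.0, 0.996, -0.091], [0.0, -0.091, -0.996], [-1.0, 0.0, -0.0]] q [ 1.175  0.102  1.089 -0.     1.951  1.266]
tooly angle -0.09110075068599044 press x angle -0.09
[  2.05551344 409.03781992 843.00377387]
```

Request:
send_rows(
  increments=[
    [-1,0,0.017,0.035,0],
    [-1,0,0.034,0.07,0],
    [-1,0,0.051,0.105,0],
    [-1,0,0.068,0.14,0],
    [-1,0,0.085,0.175,0],
  ],
)

```text
time: 1.85
tool_pos: [0.2278, 0.343, 0.3021]
ee_rot: [1.991, 1.57, 0.334]
wrist_force: [0.8, -0.1, 0.7]
width: 0.0002
```

Request:
send_rows(
  increments=[
    [-1,0,0.017,0.035,0],
    [-1,0,0.034,0.07,0],
    [-1,0,0.051,0.105,0],
    [-1,0,0.068,0.14,0],
    [-1,0,0.085,0.175,0],
  ],
)

```text
time: 2.27
tool_pos: [0.2966, 0.1611, 0.3024]
ee_rot: [2.009, 1.569, 0.351]
wrist_force: [1.3, 0.1, -0.1]
width: 0.0007
```

Request:
send_rows(
  increments=[
    [-1,0,0.017,0.035,0],
    [-1,0,0.034,0.07,0],
    [-1,0,0.051,0.105,0],
    [-1,0,0.068,0.14,0],
    [-1,0,0.085,0.175,0],
  ],
)

```text
time: 2.68
tool_pos: [0.3656, -0.0212, 0.3025]
ee_rot: [1.66, 1.569, 0.0]
wrist_force: [0.6, 0.9, -0.5]
width: 0.0004
```

Request:
send_rows(
  increments=[
    [-1,0,0.017,0.035,0],
    [-1,0,0.034,0.07,0],
    [-1,0,0.051,0.105,0],
    [-1,0,0.068,0.14,0],
    [-1,0,0.085,0.175,0],
  ],
)

```text
time: 3.1
tool_pos: [0.4346, -0.2032, 0.3022]
ee_rot: [1.588, 1.57, -0.071]
wrist_force: [0.8, 0.1, 1.1]
width: 0.0002
```

Request:
send_rows(
  increments=[
    [-1,0,0.017,0.035,0],
    [-1,0,0.034,0.07,0],
    [-1,0,0.051,0.105,0],
    [-1,0,0.068,0.14,0],
    [-1,0,0.069,0.143,0],
  ],
)

```text
time: 3.52
tool_pos: [0.491, -0.3554, 0.2968]
ee_rot: [-1.932, 1.565, 2.687]
wrist_force: [-0.4, 0.7, -1.4]
width: -0.0
```

Request:
send_rows(
  increments=[
    [-1,0,0,0,0],
    [-1,0,0,0,0],
  ],
)

```text
time: 3.68
tool_pos: [0.4902, -0.3494, 0.3017]
ee_rot: [-2.552, 1.569, 2.071]
wrist_force: [0.2, 0.5, -0.2]
width: 0.0006
```

```bash
python3 -c "
from h import *
st(); print(rel(0,-.04,.30))
s=snap('wrist','pics/w1.png'); print(np.round(s['world_from_camera'],3).tolist(), s['intrinsics'])
o,p,R=tip(); print(proj(s,p))
snap('scene','pics/s2.png')"
```

```text
t 3.68 tcp [ 0.4902 -0.3494  0.3017] press mm [  0.7 -39.2] F [ 0.16  0.54 -0.17] w 0.0006
[[-0.001, 0.996, -0.089], [0.001, -0.089, -0.996], [-1.0, -0.001, -0.001]] q [-7.140e-01  2.240e-01  9.490e-01  1.000e-03  1.969e+00 -6.240e-01]
tooly angle -0.08909235255247137 press x angle -0.09
[ 1.74417803 -0.69931647  0.83437043]
[[0.996, -0.085, -0.024, 0.496], [-0.088, -0.964, -0.25, -0.276], [-0.002, 0.251, -0.968, 0.519], [0.0, 0.0, 0.0, 1.0]] [[318.51651713   0.         281.19937202]
 [  0.         318.51651713 208.48635917]
 [  0.           0.           1.        ]]
[282.20611227 231.01072087]
```

View pics/w1.png

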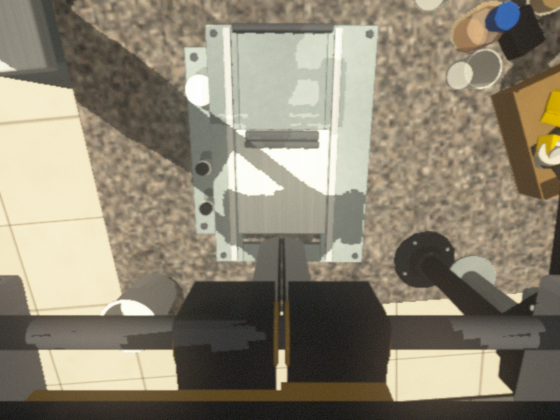

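View pics/s2.png

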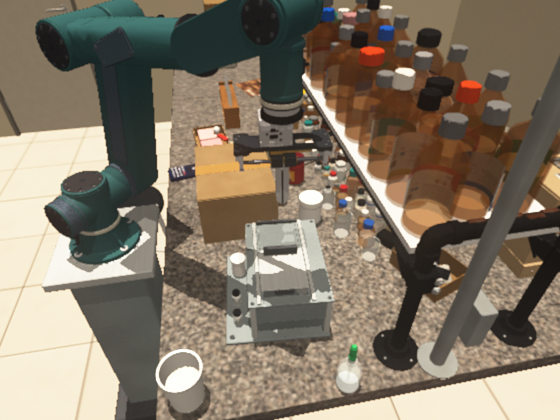

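```bash
python3 - <<'E'
from h import *
import numpy as np
s=robot.snapshot("wrist")
a=s["image"][:,:,::-1][15:275,180:390]; cv2.imwrite("pics/w2.png",cv2.resize(a,None,fx=2.2,fy=2.2,interpolation=2))
pr=lambda u,v,z:((ray(s,u,v,z)[:2]-O)@RP*1e3).round(1)
for n,u,v,z in [("+y-x",206.5,26,.132),("+y+x",377,27,.132),("-y+x",362.5,262,.132),("-y-x",217.5,261.5,.132),("rib top -y edge L",247,147,.135),("R",318,147,.135)]: print(n,pr(u,v,z))
E
```

```text
+y-x [-82.2 140.3]
+y+x [104.7 139.8]
-y+x [ 107.5 -138.8]
-y-x [ -83.6 -138.5]
rib top -y edge L [-40.7  10.2]
R [43.8 10.4]
```

View pics/w2.png

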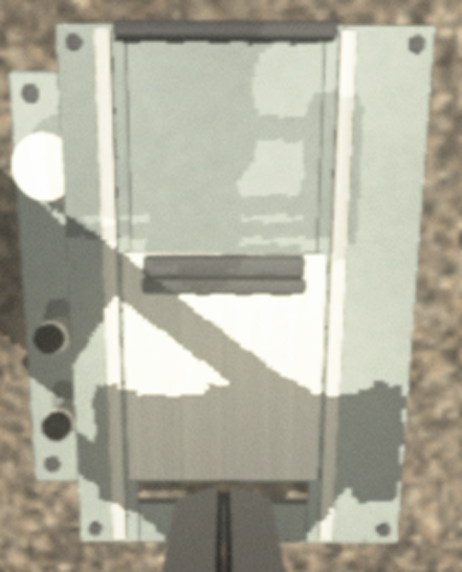

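Request:
send_rows(
  increments=[
    [-1,0.03,0,-0.006,0],
    [-1,0.06,0,-0.012,0],
    [-1,0.09,0,-0.017,0],
    [-1,0.115,0,-0.017,0],
    [-1,0.13,0,-0.017,0],
  ],
)

```text
time: 4.25
tool_pos: [0.4907, -0.3301, 0.17]
ee_rot: [-2.261, 1.568, 2.364]
wrist_force: [-0.6, 0.4, -0.9]
width: 0.0002
```

Request:
send_rows(
  increments=[
    [-1,0.01,0,0,0],
    [-1,0.018,0,0,0],
    [-1,0.025,0,0,0],
    [-1,0.027,0,0,0],
    [-1,0.027,0,0,0],
  ],
)

```text
time: 4.67
tool_pos: [0.492, -0.3328, 0.1455]
ee_rot: [1.085, 1.57, -0.576]
wrist_force: [-0.1, 0.2, 0.5]
width: 0.0005
```

```bash
python3 -c "
from h import *
st(); print(rel(0,.1,.145))
snap('wrist','pics/w3.png')
s=snap('scene','pics/s3.png');a=s['image'][:,:,::-1][120:350,205:355]; cv2.imwrite('pics/s3.png',cv2.resize(a,None,fx=2.6,fy=2.6,interpolation=2))"
```

```text
t 4.67 tcp [ 0.492  -0.3328  0.1455] press mm [  1.1 -22.5] F [-0.1   0.23  0.55] w 0.0005
[[0.001, 0.996, -0.09], [-0.0, -0.09, -0.996], [-1.0, 0.001, 0.0]] q [-0.69   0.19   1.298  0.     1.653 -0.6  ]
tooly angle -0.08979097746080107 press x angle -0.09
[   0.46777421   -1.04424488 -122.52887415]
```

View pics/w3.png

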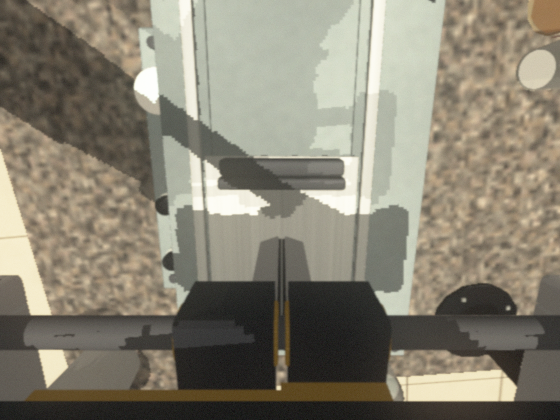

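View pics/s3.png

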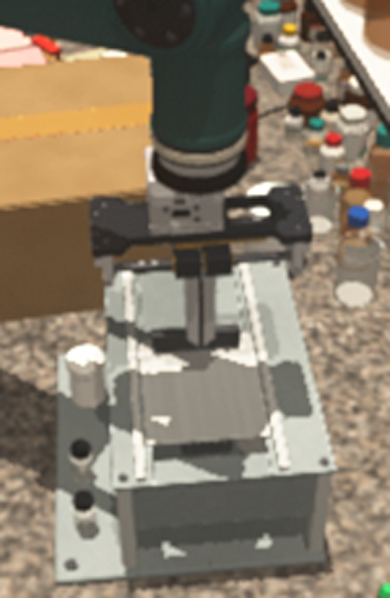

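Request:
send_rows(
  increments=[
    [-1,0,-0.001,-0.006,0],
    [-1,0,-0.001,-0.012,0],
    [-1,0,-0.001,-0.017,0],
    [-1,0,-0.001,-0.021,0],
    [-1,0,-0.001,-0.025,0],
  ],
)

```text
time: 5.18
tool_pos: [0.4933, -0.3072, 0.1453]
ee_rot: [1.33, 1.57, -0.33]
wrist_force: [0.2, 0.4, -0.1]
width: 0.0001
```

Request:
send_rows(
  increments=[
    [-1,0,0,-0.004,0],
    [-1,0,0,-0.009,0],
    [-1,0,0,-0.014,0],
    [-1,0,0,-0.02,0],
    [-1,0,0,-0.026,0],
  ],
)

```text
time: 5.6
tool_pos: [0.4955, -0.2813, 0.145]
ee_rot: [-2.769, 1.571, 1.853]
wrist_force: [0.1, -0.5, -0.2]
width: 0.0007
```

Request:
send_rows(
  increments=[
    [-1,0,0,-0.007,0],
    [-1,0,0,-0.014,0],
    [-1,0,0,-0.021,0],
    [-1,0,0,-0.028,0],
    [-1,0,0,-0.034,0],
  ],
)

```text
time: 6.02
tool_pos: [0.4986, -0.2472, 0.1451]
ee_rot: [2.338, 1.571, 0.677]
wrist_force: [0.4, -0.3, 0.4]
width: 0.0005
```

```bash
python3 -c "
from h import *
st(); print(rel(0,.1,.145))
snap('wrist','pics/w4.png')"
```

```text
t 6.02 tcp [ 0.4986 -0.2472  0.1451] press mm [-0.1 63.4] F [ 0.39 -0.32  0.37] w 0.0005
[[0.0, 0.996, -0.09], [0.0, -0.09, -0.996], [-1.0, 0.0, -0.0]] q [-0.562  0.107  1.393  0.     1.642 -0.473]
tooly angle -0.08964836557918787 press x angle -0.09
[  0.13324461   0.1057184  -36.63445954]
```

View pics/w4.png

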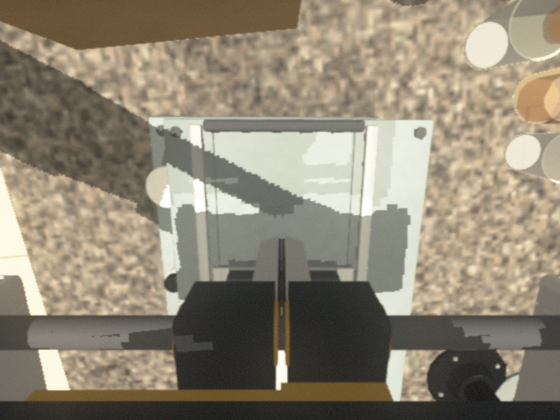

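Request:
send_rows(
  increments=[
    [-1,0,0,-0.007,0],
    [-1,0,0,-0.014,0],
    [-1,0,0,-0.02,0],
    [-1,0,0,-0.025,0],
    [-1,0,0,-0.03,0],
  ],
)

```text
time: 6.48
tool_pos: [0.5013, -0.2177, 0.1451]
ee_rot: [1.524, 1.571, -0.137]
wrist_force: [0.2, -0.1, -0.3]
width: 0.0007
```

Request:
send_rows(
  increments=[
    [-1,0,0,-0.002,0],
    [-1,0,0,-0.004,0],
    [-1,0,0,-0.006,0],
    [-1,0,0,-0.008,0],
    [-1,0,0,-0.008,0],
  ],
)

```text
time: 6.9
tool_pos: [0.502, -0.21, 0.145]
ee_rot: [3.034, 1.571, 1.373]
wrist_force: [-0.0, -0.5, 0.6]
width: 0.0003
```

```bash
python3 -c "
from h import *
st(); print(rel(0,.1,.145))
snap('wrist','pics/w5.png')
s=snap('scene','pics/s5.png');a=s['image'][:,:,::-1][120:350,205:355]; cv2.imwrite('pics/s5.png',cv2.resize(a,None,fx=2.6,fy=2.6,interpolation=2))"
```

```text
t 6.9 tcp [ 0.502 -0.21   0.145] press mm [-1.000e-01  1.007e+02] F [-0.01 -0.54  0.62] w 0.0003
[[0.0, 0.996, -0.09], [0.0, -0.09, -0.996], [-1.0, 0.0, -0.0]] q [-0.501  0.079  1.423  0.     1.64  -0.411]
tooly angle -0.08986187709409331 press x angle -0.09
[0.04607824 0.09584459 0.73092238]
```

View pics/s5.png

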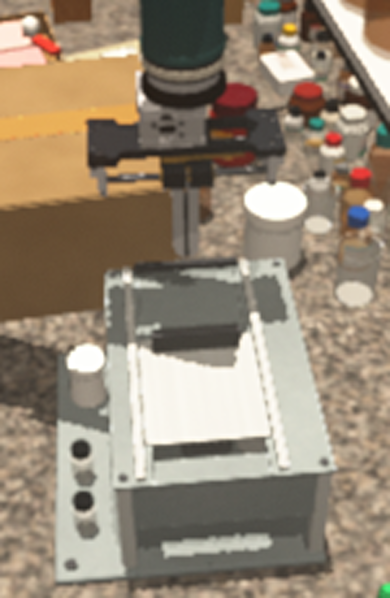

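View pics/w5.png

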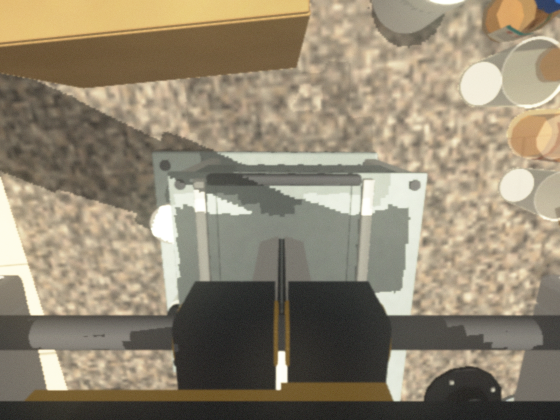

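```bash
python3 - <<'E'
from h import *
s=robot.snapshot("scene");s2=robot.snapshot("top")
o,p,R=tip(); u=proj(s,p); print("tcp in scene",u,"crop",(u-[205,120])*2.6, "top",proj(s2,p))
for z in (.132,.145,.159): print(proj(s,[*p[:2],z]))
def tri(a,b):
    M=[];v=[]
    for S,(x,y) in ((s,a),(s2,b)):
        T=np.array(S["world_from_camera"]);d=T[:3,:3]@np.linalg.solve(np.array(S["intrinsics"]),[x,y,1.]);d/=np.linalg.norm(d)
        P=np.eye(3)-np.outer(d,d);M.append(P);v.append(P@T[:3,3])
    return np.linalg.lstsq(np.vstack(M),np.hstack(v),rcond=None)[0].round(4)
t=lambda x,y:(285+(x+.5)/5-.5,165+(y+.5)/5-.5)
c=lambda x,y:(215+(x+.5)/4-.5,205+(y+.5)/4-.5)
for a,b in zip([(402,60),(475,382),(140,410),(122,75)],[(91,52),(582,82),(574,415),(75,385)]): print("roof",tri(c(*a),t(*b)))
a=s["image"][:,:,::-1][160:290,235:345].copy(); cv2.imwrite("pics/s6.png",cv2.resize(a,None,fx=5,fy=4.6 if 0 else 5,interpolation=2)[:600])
b=s2["image"][:,:,::-1][160:280,285:415]; cv2.imwrite("pics/t6.png",cv2.resize(b,None,fx=5,fy=5,interpolation=2))
E
```

```text
tcp in scene [276.56623966 227.31581533] crop [186.07222311 279.02111985] top [315.22083148 211.27015015]
[276.62387314 230.9994732 ]
[276.56642518 227.3276726 ]
[276.50352232 223.30722148]
roof [ 0.6129 -0.1802  0.1274]
roof [ 0.5841 -0.458   0.1309]
roof [ 0.3974 -0.4418  0.1308]
roof [ 0.4214 -0.1645  0.1328]
```

View pics/s6.png

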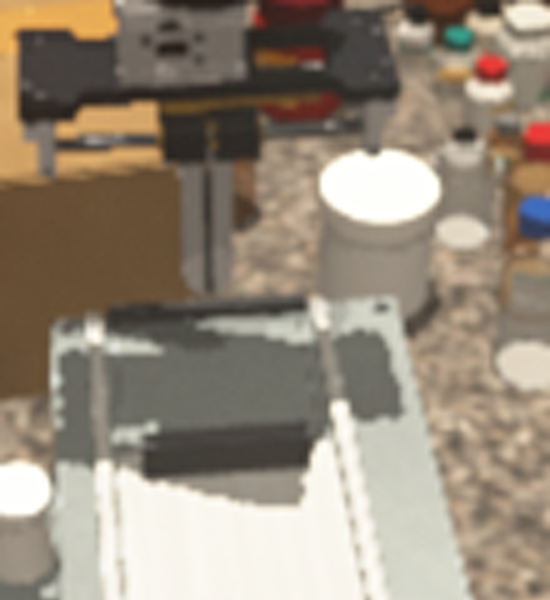

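View pics/t6.png

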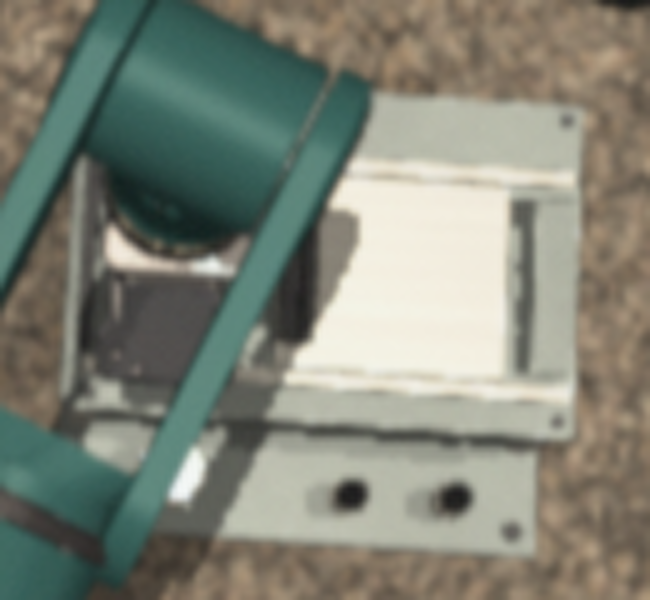

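```bash
python3 - <<'E'
from h import *
s=robot.snapshot("wrist");s1=robot.snapshot("scene")
o,p,R=tip()
for dx in (0,-.01,-.02,-.03,-.04):
  for dz in (-.008,0,.008):
    q=p+R@[dx,0,dz]; print(dx,dz,proj(s,q).round(1),proj(s1,q).round(1))
a=s["image"][:,:,::-1][215:300,220:345]; cv2.imwrite("pics/w6.png",cv2.resize(a,None,fx=6,fy=6,interpolation=2))
E
```

```text
0 -0.008 [282.3 220.7] [276.3 225.3]
0 0 [282.3 231.4] [276.6 227.3]
0 0.008 [282.2 241.9] [276.9 229.3]
-0.01 -0.008 [282.3 224.9] [276.2 222.5]
-0.01 0 [282.3 236.1] [276.5 224.5]
-0.01 0.008 [282.3 247. ] [276.8 226.5]
-0.02 -0.008 [282.3 229.6] [276.2 219.6]
-0.02 0 [282.3 241.2] [276.5 221.6]
-0.02 0.008 [282.3 252.6] [276.8 223.6]
-0.03 -0.008 [282.4 234.7] [276.2 216.6]
-0.03 0 [282.4 246.8] [276.4 218.6]
-0.03 0.008 [282.3 258.7] [276.7 220.6]
-0.04 -0.008 [282.4 240.3] [276.1 213.7]
-0.04 0 [282.4 253. ] [276.4 215.6]
-0.04 0.008 [282.4 265.4] [276.7 217.6]
```

View pics/w6.png

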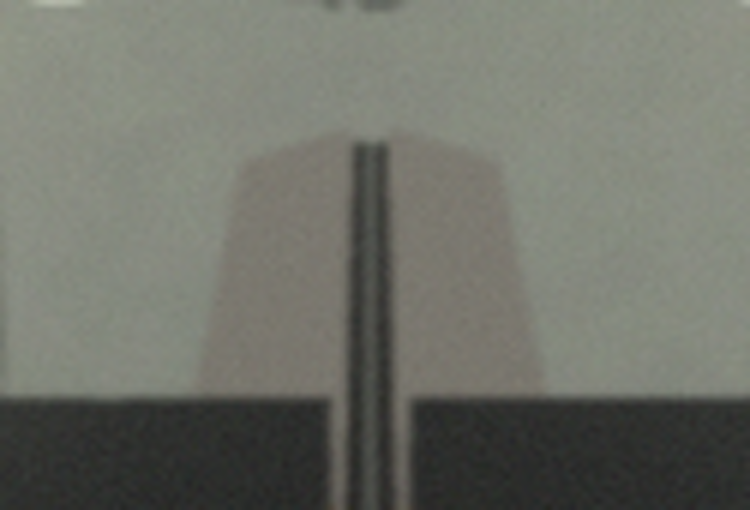

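Request:
send_rows(
  increments=[
    [-1,-0.015,0,0,0],
    [-1,-0.03,0,0.015,0],
    [-1,-0.03,0,0.045,0],
    [-1,-0.03,0,0.075,0],
    [-1,-0.03,0,0.105,0],
  ],
)

```text
time: 7.62
tool_pos: [0.4926, -0.3159, 0.1757]
ee_rot: [1.076, 1.569, -0.584]
wrist_force: [-0.2, -0.4, 0.2]
width: 0.0002
```

Request:
send_rows(
  increments=[
    [-1,0,0,0.015,0],
    [-1,0.01,0,0.025,0],
    [-1,0.02,0,0.025,0],
    [-1,0.03,0,0.025,0],
    [-1,0.03,0,0.025,0],
  ],
)

```text
time: 8.03
tool_pos: [0.489, -0.3371, 0.141]
ee_rot: [-2.291, 1.564, 2.333]
wrist_force: [-1.1, 0.3, -0.4]
width: 0.0007
```

```bash
python3 - <<'E'
from h import *
st()
s=robot.snapshot("wrist");s1=robot.snapshot("scene")
o,p,R=tip()
for dx in (0,-.01,-.02,-.03,-.04):
  for dz in (-.008,.008):
    q=p+R@[dx,0,dz]; print(dx,dz,proj(s,q).round(1),proj(s1,q).round(1))
a=s["image"][:,:,::-1][150:300,220:345]; cv2.imwrite("pics/w7.png",cv2.resize(a,None,fx=4,fy=4,interpolation=2))
a=s1["image"][:,:,::-1][195:305,230:340]; cv2.imwrite("pics/s7.png",cv2.resize(a,None,fx=5,fy=5,interpolation=2))
E
```

```text
t 8.03 tcp [ 0.489  -0.3371  0.141 ] press mm [ -1.6 -27. ] F [-1.06  0.27 -0.42] w 0.0007
[[-0.005, 0.996, -0.089], [0.005, -0.089, -0.996], [-1.0, -0.005, -0.005]] q [-7.000e-01  1.970e-01  1.299e+00  1.000e-03  1.653e+00 -6.110e-01]
tooly angle -0.08883221429256859 press x angle -0.09
0 -0.008 [283.8 222.7] [281.  260.6]
0 0.008 [283.8 244.1] [281.7 265.4]
-0.01 -0.008 [283.9 227. ] [281.  257.7]
-0.01 0.008 [283.8 249.3] [281.7 262.5]
-0.02 -0.008 [283.9 231.8] [281.  254.7]
-0.02 0.008 [283.9 255. ] [281.7 259.6]
-0.03 -0.008 [284. 237.] [281.  251.7]
-0.03 0.008 [283.9 261.3] [281.7 256.6]
-0.04 -0.008 [284.1 242.8] [281.  248.7]
-0.04 0.008 [284.  268.2] [281.7 253.5]
```

View pics/w7.png

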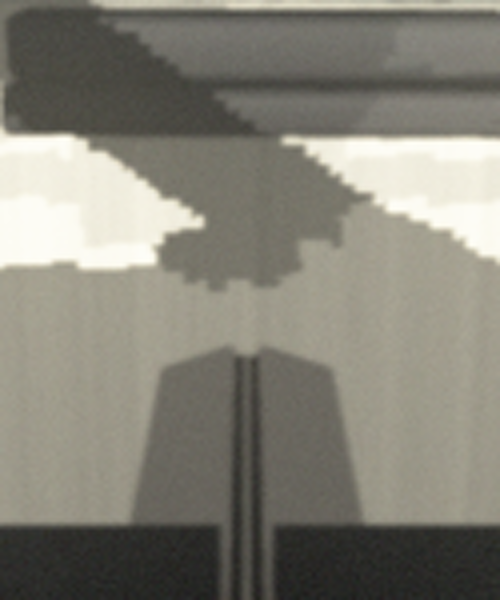

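View pics/s7.png

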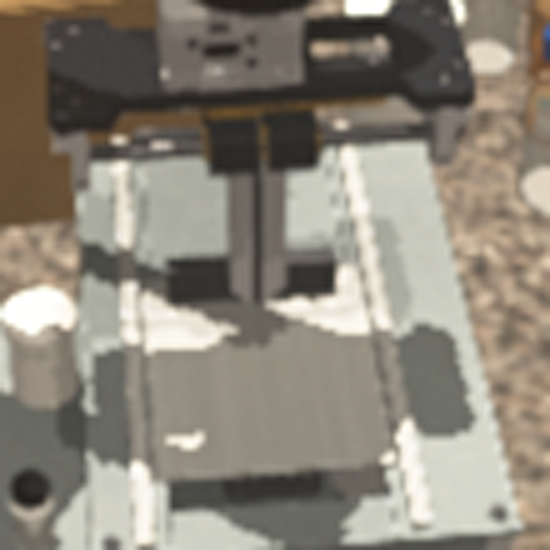

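Request:
send_rows(
  increments=[
    [-1,0.008,0,0,0],
    [-1,0.015,0,0,0],
    [-1,0.02,0,0,0],
    [-1,0.02,0,0,0],
    [-1,0.02,0,0,0],
  ],
)

```text
time: 8.55
tool_pos: [0.49, -0.3393, 0.1244]
ee_rot: [-2.283, 1.57, 2.339]
wrist_force: [-1.0, -0.0, -0.1]
width: 0.0
```

```bash
cat > chk.py <<'E'
from h import *
import sys
k=sys.argv[1]
st()
s=robot.snapshot("wrist");s1=robot.snapshot("scene")
o,p,R=tip()
for dx in (0,-.02,-.03,-.04):
  for dz in (-.008,.008):
    q=p+R@[dx,0,dz]; print(dx,dz,proj(s,q).round(1),proj(s1,q).round(1))
a=s["image"][:,:,::-1][150:300,220:345]; cv2.imwrite(f"pics/w{k}.png",cv2.resize(a,None,fx=4,fy=4,interpolation=2))
a=s1["image"][:,:,::-1][195:305,230:340]; cv2.imwrite(f"pics/s{k}.png",cv2.resize(a,None,fx=5,fy=5,interpolation=2))
E
python3 chk.py 8
```

```text
t 8.55 tcp [ 0.49   -0.3393  0.1244] press mm [ -0.4 -29.2] F [-0.95 -0.03 -0.09] w 0.0
[[-0.001, 0.996, -0.09], [0.001, -0.09, -0.996], [-1.0, -0.001, -0.001]] q [-0.701  0.202  1.326  0.     1.615 -0.611]
tooly angle -0.0897892157333576 press x angle -0.09
0 -0.008 [282.8 221.6] [281.3 266.4]
0 0.008 [282.8 242.9] [282.  271.3]
-0.02 -0.008 [282.9 230.6] [281.3 260.7]
-0.02 0.008 [282.9 253.6] [282.  265.6]
-0.03 -0.008 [283.  235.8] [281.3 257.8]
-0.03 0.008 [282.9 259.8] [282.  262.6]
-0.04 -0.008 [283.  241.5] [281.3 254.8]
-0.04 0.008 [283.  266.6] [281.9 259.7]
```

View pics/w8.png

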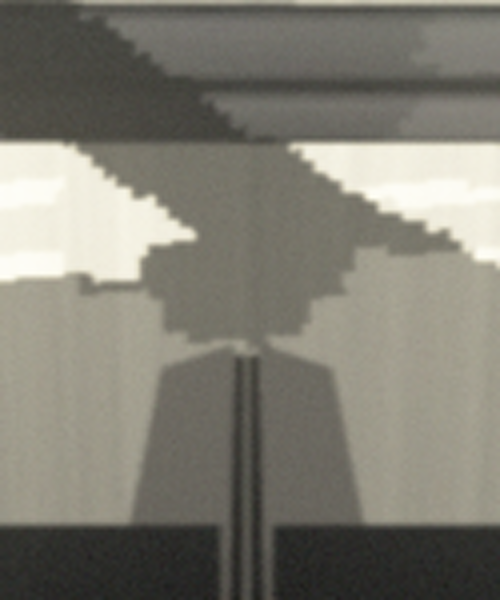

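View pics/s8.png

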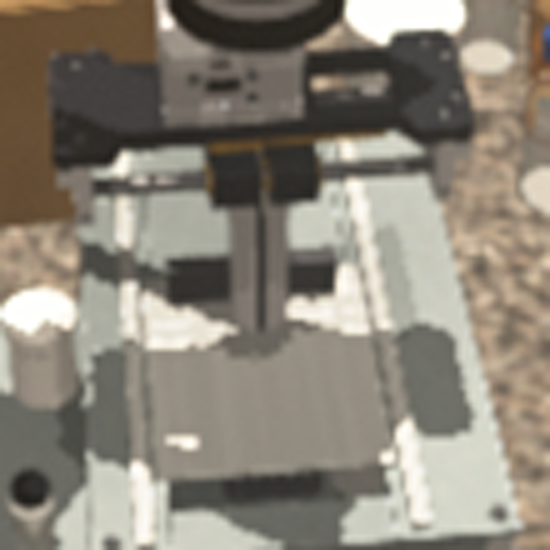

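Request:
send_rows(
  increments=[
    [-1,0.004,0,0,0],
    [-1,0.009,0,-0.004,0],
    [-1,0.009,0,-0.01,0],
    [-1,0.009,0,-0.016,0],
    [-1,0.009,0,-0.022,0],
  ],
)

```text
time: 9.07
tool_pos: [0.4922, -0.3169, 0.1159]
ee_rot: [-2.759, 1.57, 1.864]
wrist_force: [-0.3, -0.2, 0.4]
width: 0.001
```

Request:
send_rows(
  increments=[
    [-1,0,0,-0.004,0],
    [-1,0,0,-0.008,0],
    [-1,0,0,-0.012,0],
    [-1,0,0,-0.016,0],
    [-1,0,0,-0.02,0],
  ],
)

```text
time: 9.48
tool_pos: [0.4942, -0.298, 0.1164]
ee_rot: [0.649, 1.57, -1.012]
wrist_force: [0.4, -1.7, -0.1]
width: 0.0005
```

```bash
python3 chk.py 9
```

```text
t 9.48 tcp [ 0.4942 -0.298   0.1164] press mm [ 0.1 12.3] F [ 0.36 -1.71 -0.08] w 0.0005
[[0.001, 0.996, -0.09], [-0.001, -0.09, -0.996], [-1.0, 0.001, 0.001]] q [-0.641  0.161  1.389 -0.     1.59  -0.55 ]
tooly angle -0.09027482533720317 press x angle -0.09
0 -0.008 [282.2 219.5] [279.6 256.4]
0 0.008 [282.1 240.7] [280.3 261. ]
-0.02 -0.008 [282.2 228.3] [279.6 250.8]
-0.02 0.008 [282.2 251.3] [280.2 255.4]
-0.03 -0.008 [282.3 233.4] [279.5 247.9]
-0.03 0.008 [282.3 257.4] [280.2 252.5]
-0.04 -0.008 [282.3 239. ] [279.5 245. ]
-0.04 0.008 [282.3 264.1] [280.2 249.6]
```

View pics/w9.png

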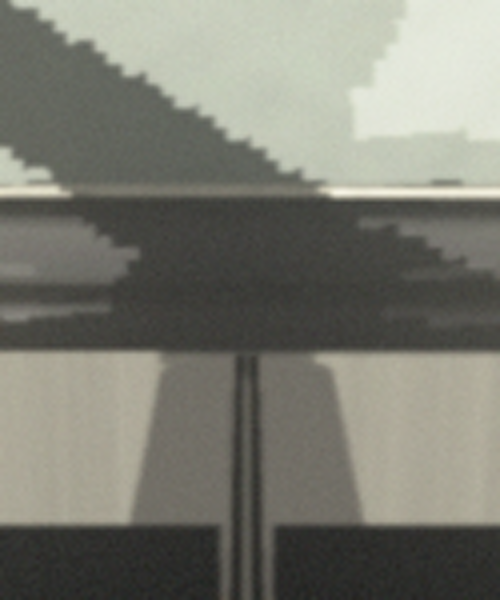

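View pics/s9.png

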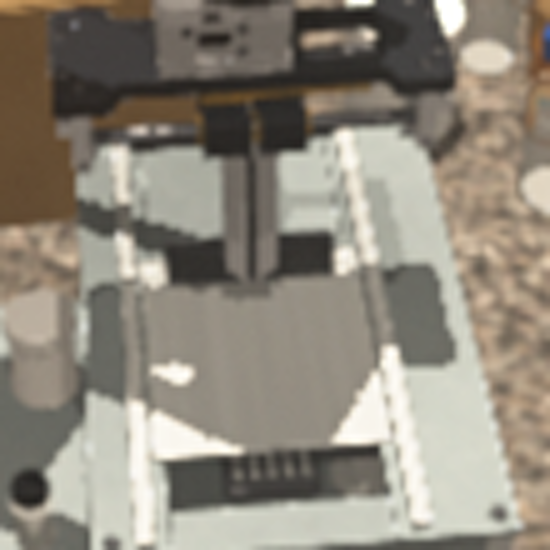

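Request:
send_rows(
  increments=[
    [-1,0,0,-0.006,0],
    [-1,0,0,-0.012,0],
    [-1,0,0,-0.018,0],
    [-1,0,0,-0.024,0],
    [-1,0,0,-0.03,0],
  ],
)

```text
time: 10.0
tool_pos: [0.4969, -0.2674, 0.1162]
ee_rot: [1.282, 1.57, -0.379]
wrist_force: [0.8, -2.2, 0.8]
width: 0.0005
```

Request:
send_rows(
  increments=[
    [-1,0,0,-0.006,0],
    [-1,0,0,-0.012,0],
    [-1,0,0,-0.018,0],
    [-1,0,0,-0.024,0],
    [-1,0,0,-0.03,0],
  ],
)

```text
time: 10.42
tool_pos: [0.4997, -0.2375, 0.1161]
ee_rot: [1.517, 1.57, -0.144]
wrist_force: [1.9, -2.2, 1.1]
width: 0.0002
```

Request:
send_rows(
  increments=[
    [-1,0,0,-0.006,0],
    [-1,0,0,-0.011,0],
    [-1,0,0,-0.016,0],
    [-1,0,0,-0.021,0],
    [-1,0,0,-0.024,0],
  ],
)

```text
time: 10.83
tool_pos: [0.5016, -0.2135, 0.1161]
ee_rot: [-2.765, 1.57, 1.858]
wrist_force: [1.6, -1.9, 0.9]
width: 0.0007
```

Request:
send_rows(
  increments=[
    [-1,0,0,-0.001,0],
    [-1,0,0,-0.002,0],
    [-1,0,0,-0.003,0],
    [-1,0,0,-0.004,0],
    [-1,0,0,-0.004,0],
  ],
)

```text
time: 11.25
tool_pos: [0.5017, -0.2111, 0.1161]
ee_rot: [-0.088, 1.569, -1.749]
wrist_force: [-0.5, -3.5, -0.1]
width: 0.0002
```

```bash
python3 chk.py 10
```

```text
t 11.25 tcp [ 0.5017 -0.2111  0.1161] press mm [-0.2 99.6] F [-0.5  -3.47 -0.12] w 0.0002
[[-0.0, 0.996, -0.09], [-0.001, -0.09, -0.996], [-1.0, -0.0, 0.001]] q [-5.010e-01  9.000e-02  1.469e+00 -1.000e-03  1.582e+00 -4.110e-01]
tooly angle -0.0905768113732877 press x angle -0.09
0 -0.008 [282.2 220.6] [276.4 233.6]
0 0.008 [282.2 241.8] [277.  237.6]
-0.02 -0.008 [282.3 229.5] [276.3 228. ]
-0.02 0.008 [282.3 252.5] [276.9 232. ]
-0.03 -0.008 [282.4 234.7] [276.3 225.2]
-0.03 0.008 [282.3 258.6] [276.8 229.2]
-0.04 -0.008 [282.4 240.3] [276.2 222.3]
-0.04 0.008 [282.4 265.4] [276.8 226.3]
```

View pics/s10.png

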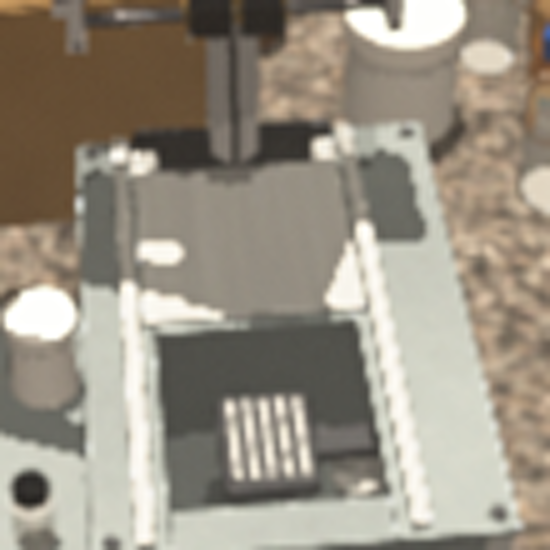

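View pics/w10.png

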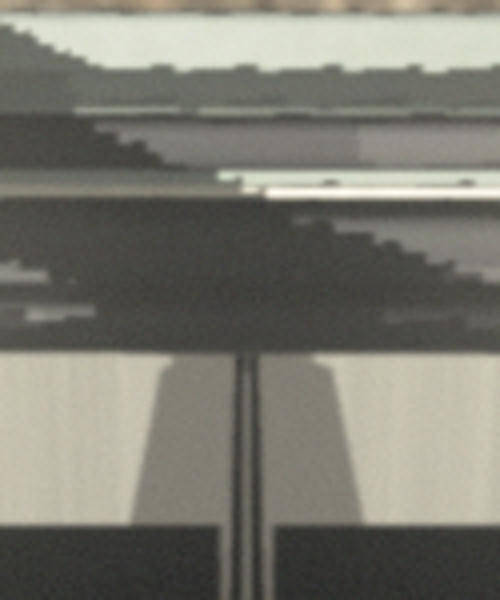

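Request:
send_rows(
  increments=[
    [-1,0,0,-0.001,0],
    [-1,0,0,-0.002,0],
    [-1,0,0,-0.003,0],
    [-1,0,0,-0.004,0],
    [-1,0,0,-0.004,0],
  ],
)

```text
time: 11.77
tool_pos: [0.5017, -0.2111, 0.1162]
ee_rot: [0.028, 1.562, -1.635]
wrist_force: [-0.5, -12.9, -1.1]
width: 0.0003
```

```bash
python3 -c "
from h import *
st()"
```

```text
t 11.77 tcp [ 0.5017 -0.2111  0.1162] press mm [-0.2 99.6] F [ -0.46 -12.86  -1.1 ] w 0.0003
[[-0.001, 0.996, -0.092], [-0.009, -0.093, -0.996], [-1.0, 0.0, 0.009]] q [-0.497  0.088  1.471 -0.008  1.579 -0.404]
tooly angle -0.0926336376500307 press x angle -0.09
```

Request:
send_rows(
  increments=[
    [-1,0,0,0.01,0],
    [-1,0,0,0.022,0],
    [-1,-0.015,0,0.03,0],
    [-1,-0.03,0,0.045,0],
    [-1,-0.035,0,0.07,0],
  ],
)

```text
time: 12.18
tool_pos: [0.4969, -0.2749, 0.1531]
ee_rot: [2.306, 1.568, 0.648]
wrist_force: [0.4, 0.3, 0.9]
width: 0.0002
```

Request:
send_rows(
  increments=[
    [-1,0,0,0.03,0],
    [-1,0,0,0.06,0],
    [-1,0,0,0.08,0],
    [-1,0,0,0.09,0],
    [-1,0,0,0.094,0],
  ],
)

```text
time: 12.6
tool_pos: [0.4869, -0.3704, 0.1501]
ee_rot: [-2.702, 1.568, 1.919]
wrist_force: [-0.1, 0.3, 0.5]
width: 0.0002
```

Request:
send_rows(
  increments=[
    [-1,0,0,0,0],
    [-1,0,0,0,0],
    [-1,0,0,0,0],
  ],
)

```text
time: 12.85
tool_pos: [0.4879, -0.3682, 0.1512]
ee_rot: [2.953, 1.57, 1.294]
wrist_force: [0.4, -0.3, -0.1]
width: 0.0004
```

```bash
python3 - <<'E'
from h import *
st(); print(rel(-.003,-.06,.058).round(1))
s=snap('wrist','pics/w11.png')
a=cv2.imread('pics/w11.png')[20:300,150:410];cv2.imwrite('pics/w11.png',cv2.resize(a,None,fx=2.1,fy=2.1))
pr=lambda P:((P[:2]-O)@RP*1e3).round(1)
s1=robot.snapshot('scene')
a=s1["image"][:,:,::-1][175:320,215:340]; cv2.imwrite("pics/s11.png",cv2.resize(a,None,fx=4,fy=4,interpolation=2))
for n,x,y in [('+y',0,-.005),('-y',0,-.115)]: print(n,[proj(s1,[*(O+RP@[a,y]),.132]).round(1).tolist() for a in (-.05,.05)],[proj(s,[*(O+RP@[a,y]),.132]).round(1).tolist() for a in (-.05,.05)])
for q in [(-.023,-.03),(.023,-.03),(.023,-.09),(-.023,-.09)]: print("pad",proj(s1,[*(O+RP@q),.112]).round(1))
E
```

```text
t 12.85 tcp [ 0.4879 -0.3682  0.1512] press mm [  0.1 -58.1] F [ 0.38 -0.34 -0.12] w 0.0004
[[0.0, 0.996, -0.088], [0.001, -0.088, -0.996], [-1.0, 0.0, -0.001]] q [-7.400e-01  2.280e-01  1.242e+00  1.000e-03  1.672e+00 -6.510e-01]
tooly angle -0.08845624078069049 press x angle -0.09
[93.2 -3.2  2. ]
+y [[260.3, 261.1], [300.9, 258.1]] [[214.0, 154.0], [350.4, 154.3]]
-y [[263.2, 296.8], [307.7, 293.2]] [[220.8, 289.6], [342.8, 289.9]]
pad [272.3 273.4]
pad [291.1 272. ]
pad [294.2 291.2]
pad [274.4 292.8]
```

View pics/s11.png

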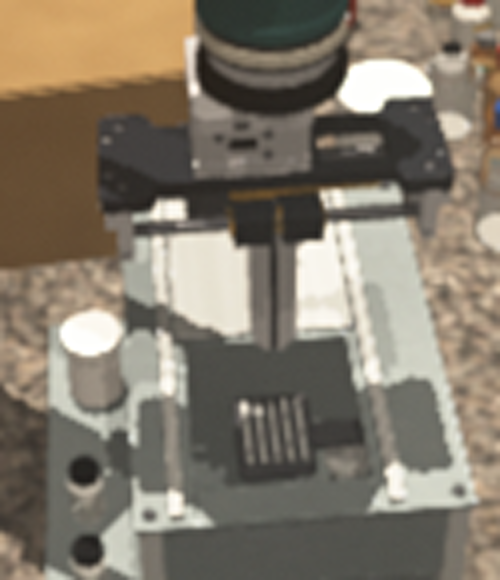

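View pics/w11.png

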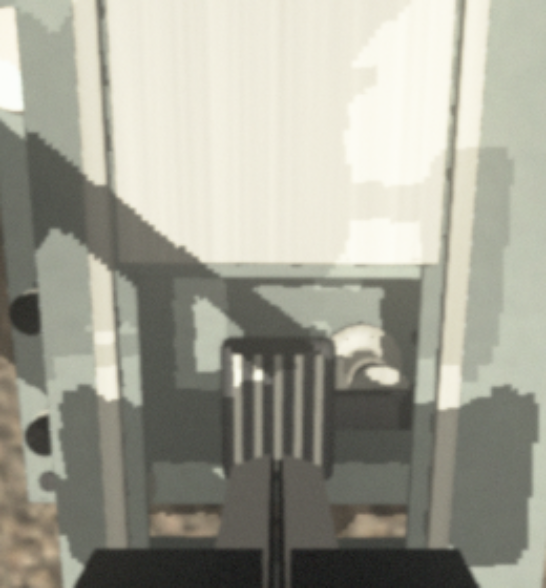

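Request:
send_rows(
  increments=[
    [-1,0.012,-0.003,0.002,0],
    [-1,0.028,-0.003,0.002,0],
    [-1,0.042,-0.003,0.002,0],
    [-1,0.052,-0.003,0.002,0],
    [-1,0.058,-0.003,0.002,0],
  ],
)

```text
time: 13.37
tool_pos: [0.4835, -0.3701, 0.0906]
ee_rot: [-2.261, 1.567, 2.362]
wrist_force: [0.2, 0.1, 0.6]
width: 0.0003
```

Request:
send_rows(
  increments=[
    [-1,0.002,0,0,0],
    [-1,0.004,0,0,0],
    [-1,0.006,0,0,0],
    [-1,0.009,0,0,0],
    [-1,0.012,0,0,0],
  ],
)

```text
time: 13.78
tool_pos: [0.4848, -0.3717, 0.0817]
ee_rot: [0.975, 1.569, -0.686]
wrist_force: [-0.1, -0.7, 0.7]
width: 0.0003
```

```bash
cat > c2.py <<'E'
from h import *
import sys
k=sys.argv[1]
st()
s=snap('wrist',f'pics/w{k}.png')
a=cv2.imread(f'pics/w{k}.png')[20:300,150:410];cv2.imwrite(f'pics/w{k}.png',cv2.resize(a,None,fx=2.1,fy=2.1))
s1=robot.snapshot('scene')
a=s1["image"][:,:,::-1][175:320,215:340]; cv2.imwrite(f"pics/s{k}.png",cv2.resize(a,None,fx=4,fy=4,interpolation=2))
E
python3 c2.py 12
```

```text
t 13.78 tcp [ 0.4848 -0.3717  0.0817] press mm [ -2.6 -61.9] F [-0.11 -0.67  0.67] w 0.0003
[[0.001, 0.996, -0.09], [-0.001, -0.09, -0.996], [-1.0, 0.001, 0.001]] q [-0.747  0.251  1.353  0.     1.537 -0.657]
tooly angle -0.0899797088089269 press x angle -0.09
```

View pics/s12.png

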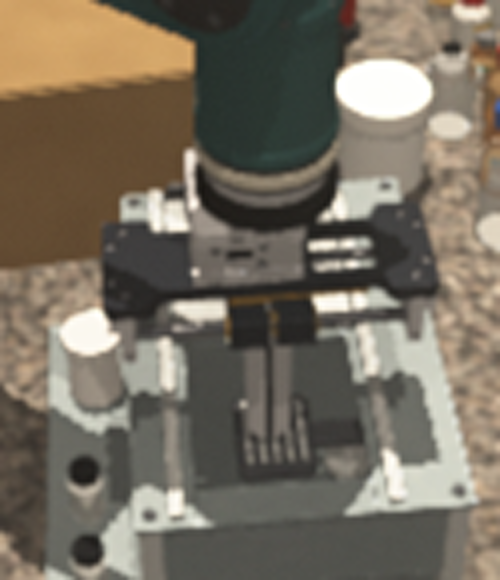

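View pics/w12.png

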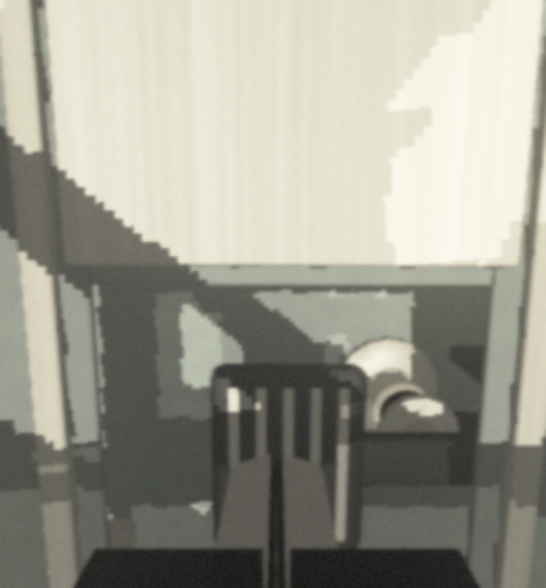

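Request:
send_rows(
  increments=[
    [-1,0.002,0,0,0],
    [-1,0.005,0,0,0],
    [-1,0.008,0,0,0],
    [-1,0.01,0,0,0],
    [-1,0.012,0,0,0],
  ],
)

```text
time: 14.3
tool_pos: [0.4843, -0.3714, 0.0694]
ee_rot: [0.264, 1.57, -1.397]
wrist_force: [-1.6, 0.3, 3.3]
width: 0.0005
```

Request:
send_rows(
  increments=[
    [-1,0.002,0,0,0],
    [-1,0.004,0,0,0],
    [-1,0.006,0,0,0],
    [-1,0.008,0,0,0],
    [-1,0.01,0,0,0],
  ],
)

```text
time: 14.72
tool_pos: [0.4846, -0.3715, 0.0593]
ee_rot: [1.133, 1.57, -0.528]
wrist_force: [-1.2, 0.9, 5.0]
width: 0.0005
```

```bash
python3 c2.py 13
```

```text
t 14.72 tcp [ 0.4846 -0.3715  0.0593] press mm [ -2.9 -61.7] F [-1.2   0.95  4.97] w 0.0005
[[0.001, 0.996, -0.09], [-0.0, -0.09, -0.996], [-1.0, 0.001, 0.0]] q [-0.747  0.263  1.383  0.     1.495 -0.657]
tooly angle -0.09005749930378279 press x angle -0.09
```

View pics/s13.png

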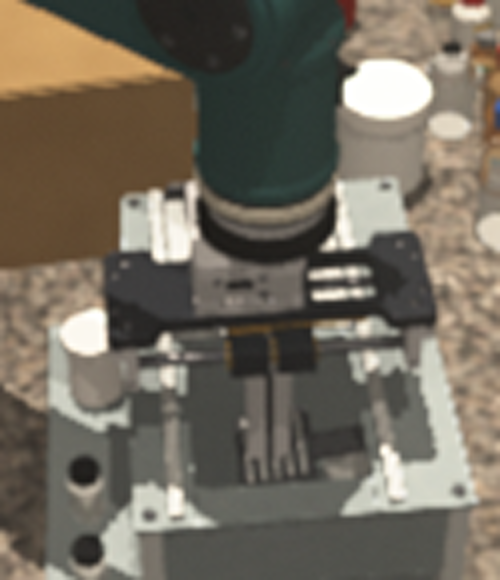

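View pics/w13.png

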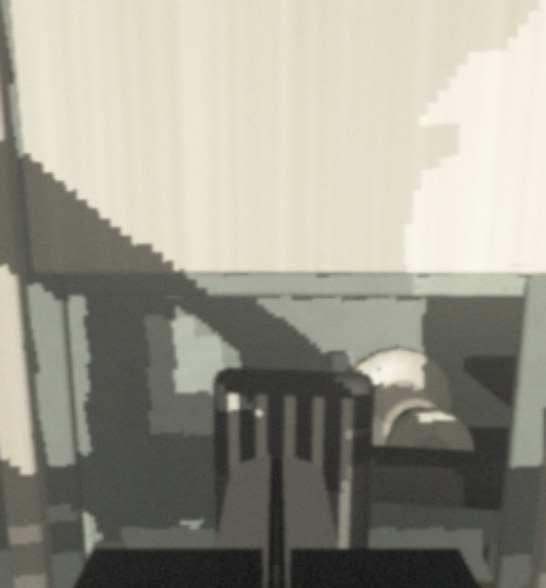

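Request:
send_rows(
  increments=[
    [-1,0.001,0,0,0],
    [-1,0.002,0,0,0],
    [-1,0.003,0,0,0],
    [-1,0.004,0,0,0],
    [-1,0.004,0,0,0],
  ],
)

```text
time: 15.23
tool_pos: [0.485, -0.3715, 0.0553]
ee_rot: [1.269, 1.569, -0.392]
wrist_force: [-0.4, 0.9, 5.7]
width: 0.0007
```

Request:
send_rows(
  increments=[
    [-1,0.001,0,0,0],
    [-1,0.002,0,0,0],
    [-1,0.003,0,0,0],
    [-1,0.004,0,0,0],
    [-1,0.004,0,0,0],
  ],
)

```text
time: 15.65
tool_pos: [0.4856, -0.3716, 0.0518]
ee_rot: [1.306, 1.568, -0.355]
wrist_force: [0.9, 1.2, 4.7]
width: 0.0005
```

Request:
send_rows(
  increments=[
    [-1,0.001,0,0,0],
    [-1,0.002,0,0,0],
    [-1,0.003,0,0,0],
    [-1,0.003,0,0,0],
  ],
)

```text
time: 15.98
tool_pos: [0.4861, -0.3717, 0.0492]
ee_rot: [1.314, 1.567, -0.347]
wrist_force: [2.4, 0.5, 6.0]
width: 0.0005
```

```bash
python3 c2.py 14
```

```text
t 15.98 tcp [ 0.4861 -0.3717  0.0492] press mm [ -1.3 -61.8] F [2.45 0.49 6.  ] w 0.0005
[[0.004, 0.996, -0.09], [-0.001, -0.09, -0.996], [-1.0, 0.004, 0.001]] q [-0.746  0.27   1.395  0.002  1.473 -0.657]
tooly angle -0.08967023470451724 press x angle -0.09
```

View pics/s14.png

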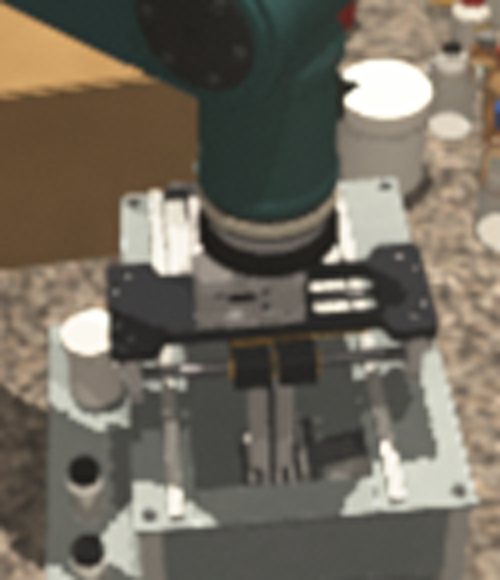

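View pics/w14.png

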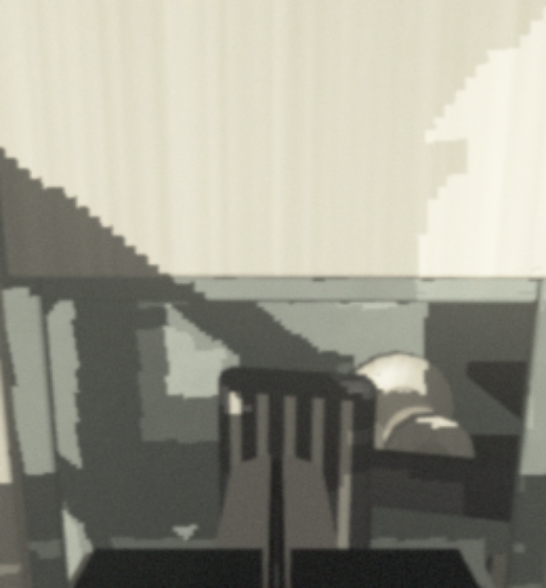

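Request:
send_rows(
  increments=[
    [-1,0.001,0,0,0],
    [-1,0.002,0,0,0],
    [-1,0.003,0,0,0],
    [-1,0.003,0,0,0],
  ],
)

```text
time: 16.42
tool_pos: [0.4865, -0.3718, 0.0477]
ee_rot: [1.273, 1.565, -0.388]
wrist_force: [0.5, 1.6, 10.1]
width: 0.0003
```

Request:
send_rows(
  increments=[
    [-1,0.001,0,0,0],
    [-1,0.002,0,0,0],
    [-1,0.002,0,0,0],
  ],
)

```text
time: 16.67
tool_pos: [0.4866, -0.3719, 0.0475]
ee_rot: [1.205, 1.564, -0.456]
wrist_force: [-1.5, 3.6, 15.6]
width: 0.0005
```

Request:
send_rows(
  increments=[
    [-1,0.001,0,0,0],
    [-1,0.001,0,0,0],
    [-1,0.001,0,0,0],
    [-1,0.001,0,0,0],
    [-1,0.001,0,0,0],
  ],
)

```text
time: 17.08
tool_pos: [0.4867, -0.3719, 0.0473]
ee_rot: [1.18, 1.564, -0.48]
wrist_force: [-2.1, 3.6, 19.0]
width: 0.0004
```

```bash
python3 c2.py 15; python3 -c "
from h import *
snap('top','pics/t15.png');snap('scene','pics/sf.png')
st()"
```

```text
t 17.08 tcp [ 0.4867 -0.3719  0.0473] press mm [ -0.8 -61.9] F [-2.14  3.65 18.97] w 0.0004
[[0.006, 0.996, -0.089], [-0.003, -0.089, -0.996], [-1.0, 0.006, 0.003]] q [-0.746  0.27   1.399  0.002  1.466 -0.657]
tooly angle -0.08944360765156732 press x angle -0.09
t 17.28 tcp [ 0.4867 -0.3719  0.0473] press mm [ -0.8 -61.9] F [-2.47  4.52 18.45] w 0.0004
[[0.006, 0.996, -0.089], [-0.003, -0.089, -0.996], [-1.0, 0.006, 0.003]] q [-0.746  0.27   1.399  0.002  1.466 -0.657]
tooly angle -0.08943551498401692 press x angle -0.09
```

View pics/s15.png

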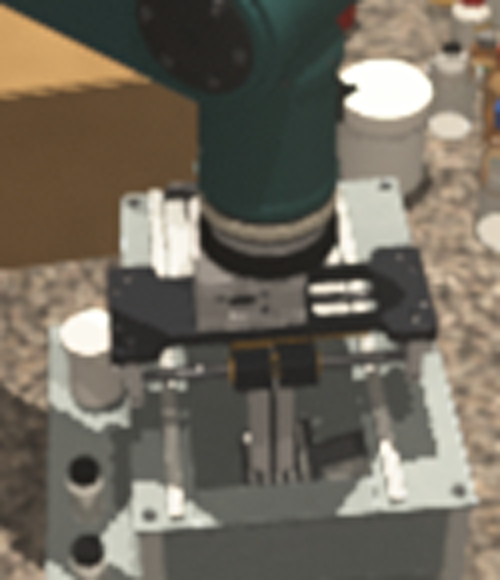

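View pics/w15.png

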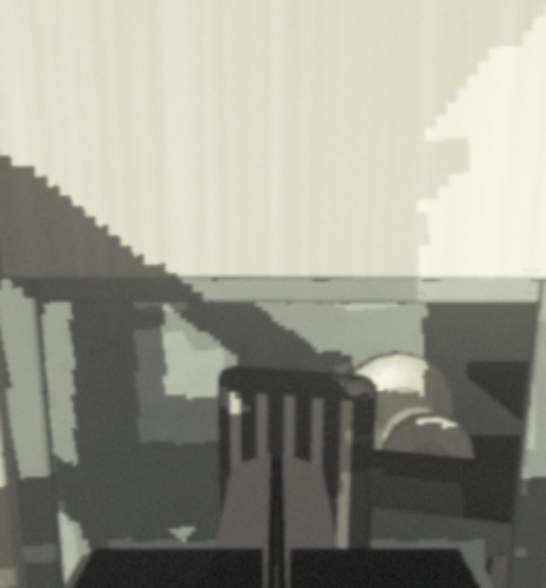

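View pics/sf.png

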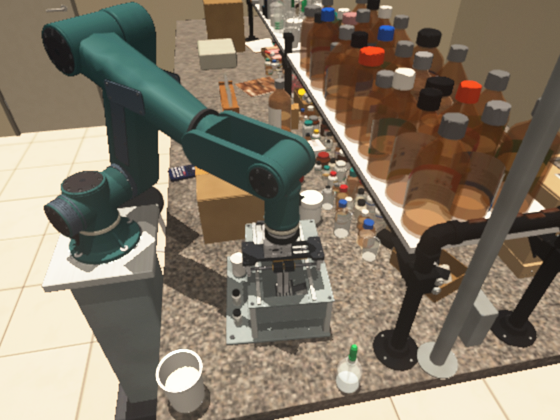

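```bash
python3 - <<'E'
from h import *
s=robot.snapshot("scene")
T=np.array(s["world_from_camera"]);K=np.array(s["intrinsics"])
def hit(x,y):
    u,v=215+(x+.5)/4-.5,175+(y+.5)/4-.5
    d=T[:3,:3]@np.linalg.solve(K,[u,v,1.]);o=T[:3,3]
    n=np.r_[RP[:,1],0]; P0=np.r_[O+RP@[0,-.062],0]
    q=o+d*(n@(P0-o))/(n@d); return ((q[:2]-O)@RP*1e3).round(0),q[2].round(3)
for p in [(415,392),(130,403),(250,385),(300,382),(262,480),(290,480)]: print(p,hit(*p))
a=s["image"][:,:,::-1][235:305,235:335]; cv2.imwrite("pics/s16.png",cv2.resize(a,None,fx=8,fy=8,interpolation=2))
E
```

```text
(415, 392) (array([ 83., -62.]), np.float64(0.138))
(130, 403) (array([-83., -62.]), np.float64(0.148))
(250, 385) (array([-14., -62.]), np.float64(0.155))
(300, 382) (array([ 15., -62.]), np.float64(0.154))
(262, 480) (array([ -7., -62.]), np.float64(0.069))
(290, 480) (array([ 10., -62.]), np.float64(0.067))
```

View pics/s16.png

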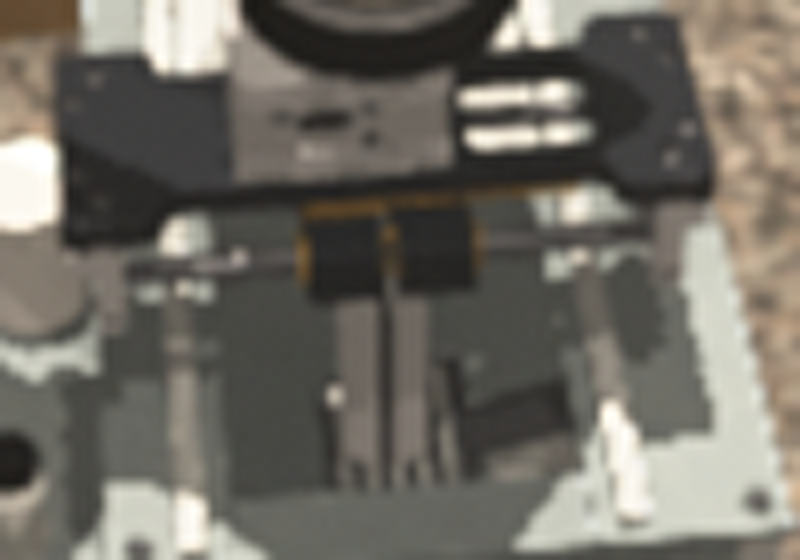

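```bash
python3 - <<'E'
from h import *
s=robot.snapshot("scene")
o=robot.get_obs(); print(np.round(o["wrist_torque"],3),np.round(o["wrist_force"],2))
T=np.array(s["world_from_camera"]);K=np.array(s["intrinsics"])
def hit(u,v,py):
    d=T[:3,:3]@np.linalg.solve(K,[u,v,1.]);o=T[:3,3]
    n=np.r_[RP[:,1],0]; P0=np.r_[O+RP@[0,py],0]
    q=o+d*(n@(P0-o))/(n@d); return ((q[:2]-O)@RP*1e3).round(0),q[2].round(4)
for dy in (-.008,0,.008):
  print([hit(318.1,270.3,-.062+dy),hit(249,276.2,-.062+dy)])
# 
for k,off,f in (("11",(215,175),4),("12",(215,175),4)): pass
im=cv2.imread("pics/s11.png"); cv2.imwrite("pics/z11.png",cv2.resize(im[80:300,80:480],None,fx=2,fy=2))
im=cv2.imread("pics/s12.png"); cv2.imwrite("pics/z12.png",cv2.resize(im[200:420,80:480],None,fx=2,fy=2))
E
```

```text
[0.723 0.437 0.004] [-1.62  3.52 18.44]
[(array([ 80., -70.]), np.float64(0.1552)), (array([-79., -70.]), np.float64(0.1533))]
[(array([ 82., -62.]), np.float64(0.1462)), (array([-79., -62.]), np.float64(0.1444))]
[(array([ 84., -54.]), np.float64(0.1373)), (array([-79., -54.]), np.float64(0.1354))]
```

View pics/z11.png

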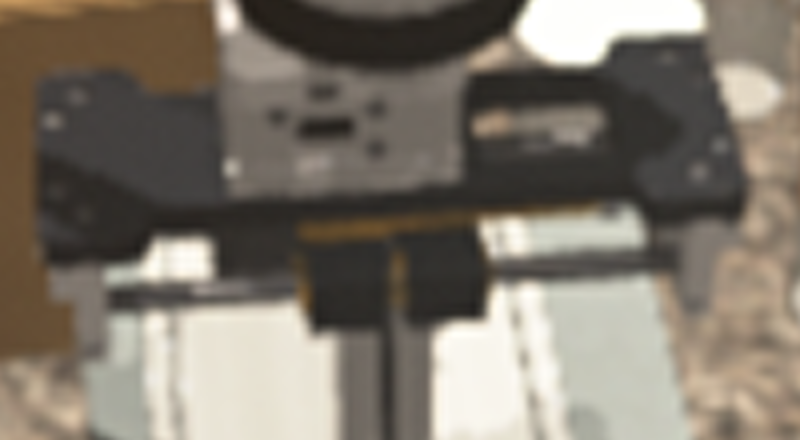

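View pics/z12.png

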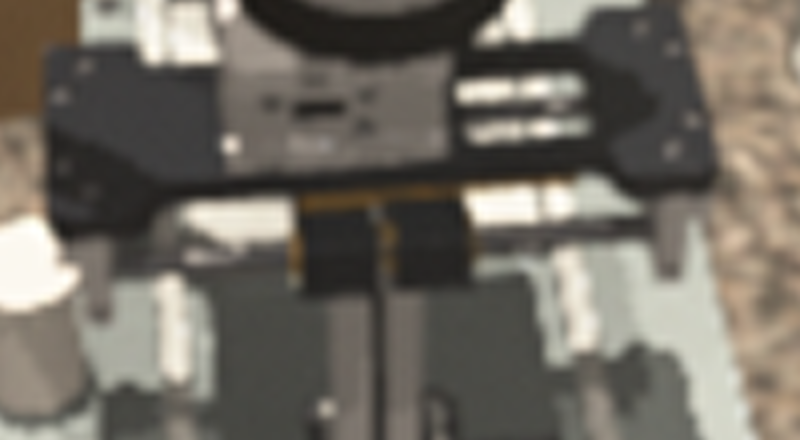

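```bash
python3 -c "
from h import *
st(); robot.close_job()"
```

```text
t 17.38 tcp [ 0.4866 -0.3719  0.0473] press mm [ -0.8 -61.9] F [-1.62  3.52 18.44] w 0.0004
[[0.006, 0.996, -0.089], [-0.003, -0.089, -0.996], [-1.0, 0.006, 0.003]] q [-0.746  0.27   1.399  0.002  1.466 -0.657]
tooly angle -0.08949501831442272 press x angle -0.09
the job is handed in; nothing more can be done
```

I pushed the shutter aside with the shut fingertips. Then I went down through the open window, pressed the lever to its stop and handed the job in at 17.4 s with the lever still held down.

**Shutter:** It stopped moving at the expected place, with the push face about 108 mm along press +y. The push force rose from about 2 N to 13 N with no further travel, and the window looked fully clear in the pictures.

**Lever:** The tool stopped going down while the force rose from 6 N to about 18.5 N. That is well above the 7 to 9 N the spring needs just before its stop. I take this as fully down; I had no clear view of the pad at the end.

**Guard and loose things:** I saw no sign of touching the guard. The gripper's body sat about 12 mm above the roof, by a camera measurement that agrees with the given sizes. The white pot, the vials and the white jar look unmoved in the last scene picture. The arm hides part of the back of the bench there, and I did not measure any of these items again.

**What disagreed:** The real fingertips are about 31 to 39 mm shorter than the stated TCP.
- Because of this, my first push passed over the rib without touching anything. I measured the offset in two cameras, went lower and pushed again.
- The lever force just before the stop read about 6 N, slightly under the stated range. The readings vary by about 1 N.

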